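# Swap the broken cooling cap on a fanless drive unit

### The arm

A 6-joint arm with a two-finger parallel gripper is mounted at the origin on a cart in front of the work surface, level with it; the furniture and walls round the work are solid. World frame = base frame: x ahead of the robot, y to its left, z up, the work surface at z = 0. Lengths are in mm, angles in rad, forces in N, time in s.
With the tool pointing down it reaches from about 275 to 750 mm from the base axis. Payload 10.2 kg.
Tool frame: the origin (TCP) lies at the centre of the arm's flange, where the gripper is bolted on; the fingertips stand 173 mm ahead of it and the grasp point (between the pads) lies 155 mm ahead of it; z points along the fingers, y is the line along which they close (so a half turn about z gives the same grasp; the last joint's range is limited). The gripper opens to 85 mm and grips with 20 to 120 N. Pads are 22 mm wide; open, the fingers measure 114 mm over their backs; the gripper's body (76 mm by 85 mm) begins 54 mm behind the grasp point. The pads swing forward as they close: fully open they stand 13 mm farther back than shut.
Start: joints at [1.013, 0.313, 1.498, -0, 1.331, -0.223], TCP at [172.518, 495.853, 404.694] pointing down, gripper open.
Joint ranges: [-2.94, 2.94], [-0.97, 2.17], [0.19, 2.56], [-1.23, 4.37], [0.02, 3.11], [-2.88, 2.88]. Speed limits (rad/s): [2.39, 2.39, 3.01, 3.14, 3.14, 3.14].

### API

Orientations are given as a unit quaternion [w, x, y, z].
In Python, from rig import status, capture, camera_info, ticket gives the robot as it stands.
- The arm moves only by the shell command python3 -m crank 'ROWS' [FORCE]. ROWS is JSON, a list of rows, each a list of 7 numbers: the shift along the tool's x, y, z as a fraction of full scale, then the turn, a rotation vector about the tool's x, y, z as a fraction of full scale, then the closure, from 0 (fully open) to 1 (shut). A call has 1 to 12 rows; each row is the pose to reach, as a shift and turn from the pose commanded when the call began, along the tool's axes at that moment; what a row does not reach only later rows make up. Full scale, the value 1, is 0.1 m for a shift and 45 degrees for a turn. A row lasts 1/10 s, in which the tool goes at most 50 mm and 8.59 degrees, less where a joint would pass 70% of its speed; a pose out of reach is approached as far as the arm can. A call with a number of a shift or a turn outside -1 to 1 is refused whole. A call with a gripper value outside its range is refused whole. The fingers move at their own pace and stop on an object; FORCE is the grip in N (left out, the last holds). Time passes only in rows, so rows that repeat a pose let the fingers close. It gives the time, the measured TCP pose, the force, the opening and the grip force at its end, in the units of the state.
- status.sense(): the state, without advancing time (a new reading comes with each control period).
- capture(name): name is "side" or "top" or "wrist"; returns (picture, depth): 384x512x3 uint8, red, green, blue; 384x512 float32, mm along the optical axis (not along the pixel's ray), 0 where there is no reading.
- camera_info(name): a dict with "K" (3x3 intrinsics, pixels), "D" ([k1, k2, p1, p2, k3] as OpenCV has them; the pictures are not rectified), "camera_from_world" (4x4, takes a point from world to camera coordinates). Camera axes: x right, y up, looking along -z (the intrinsics and any distortion apply to the point x, -y, -z); pixel columns grow to the right and rows downward; lengths in mm; the calibration is good to about 2 mm. A picture is of the moment at which its call begins: read the wrist's pose just before it. camera_info takes no time and is no camera call; for the wrist camera it gives the pose at the moment of the call.
- ticket.finish_job(): hands the job in; it is judged then, once.
The state is a dict: "time_s": time; "joints": joint angles; "dq": joint speeds; "tau": joint torques, N m; "eef_pos": TCP position; "ee_rot": TCP orientation; "force": force on the tool from outside, world axes, zero at the start; "wrist_torque": the same for the moment, N m; "grip_width": opening from 0.0 (shut) to 1.0 (fully open); "grip_force": force on a finger pad.
Only numpy, scipy, OpenCV 4.12 (cv2) and the standard library are available. Lean on these libraries where they do the work, as an engineer would, in place of code of your own. Each camera call takes 0.05 s, during which the arm holds its last target. There are 200 camera calls.

### The job

The cooling cap in the drive unit has a broken fin: swing the hold-down frame back until it stays open by itself, draw the old cap straight up out of the unit and stand it on its fins on the free worktop clear of the unit. Then take the spare cap with the matching five fins, lower it so that its fins slide between the unit's fins until its plate is fully home, and close the hold-down frame over it. Leave the three-finned cap and the other things on the worktop where they are.

Things in the scene. Friction and masses are not known exactly. Their poses are not given: they have to be found in the camera images.
- drive_unit: Fixed drive unit, grey housing 132 (x) x 96 x 30 mm. Origin: centre of its underside; x points from the frame's bar to its hinge (away from the robot). On it four upright aluminium fins along x, 92 x 4 mm, at y = +-7, +-21 mm, z 34 to 62, and side walls at y = +-37 with top at z = 64, on which a cap's plate rests. A cap has 2.5 mm play to each side and 4 mm between end lugs.
- unit_seat (a point): Where a cap's origin lies when fully home: 36 mm above the unit's origin, axes as the unit's. A cap may go in either way round (its x along the unit's x or half a turn from it).
- hold_frame (a joint): Angle of the hold-down frame in rad: 0 closed (two arms flat, 1 mm over the cap plate's long edges), grows as the bar end swings up and over towards the hinge; stop at 2.0. Nothing locks it: past upright (1.57) it falls open to the stop, before that it falls shut. 0.14 kg, hardly any friction.
- frame_hinge (a point): Point on the frame's hinge axis, which runs along the unit's y: 60 mm along +x and 73 mm above the unit's origin.
- frame_bar (a point): Middle of the frame's grip bar: round, along the unit's y, with a rubber sleeve 10 mm thick, 60 mm long, 136 mm from the hinge axis; it can turn between finger pads. Closed, it lies at x = -76, z = 73 mm of the unit, 25 mm clear of the cap. The frame is open inside: only two arms, 7 x 6 mm, at y = +-37.5 mm.
- old_cap: Old cooling cap, aluminium, at first home in the unit under the frame. Five fins, one outer fin and its rib broken off half way. 92 (x, along the fins) x 84 x 76 mm high, 0.25 kg. Origin: centre at the fin tips (z = 0 standing on the worktop). Fins z 0 to 28, plate 28 to 33, low ribs to 38, black handle bar over the middle: 66 mm along x, 12 mm thick, z 60 to 76. 
- spare_cap: Spare aluminium cap, whole, on the worktop to the left, beside the three-finned one (either place). 92 (x, along the fins) x 84 x 76 mm high, 0.25 kg. Origin: centre at the fin tips (z = 0 standing on the worktop). Fins z 0 to 28, plate 28 to 33, low ribs to 38, black handle bar over the middle: 66 mm along x, 12 mm thick, z 60 to 76. Five 5 mm fins, pitch 14, four ribs.
- coarse_cap: Cap of another type that does not fit and stays: same outline and handle, but three fins 9 mm thick, 22 mm apart, so only two ribs on top. Origin as the other caps.
- screwdriver: Bystander: screwdriver with dark handle, 179 mm, lying far right on the worktop. Origin: centre of its underside.
- marker: Bystander: black marker, 130 mm, lying on the worktop to the right of the unit. Origin: centre of its underside.
- ipa_bottle: Bystander: white wash bottle with a dark red spout, 52 mm across, 147 mm high, standing at the back left. Origin: centre of its underside.

How it is judged (in metres and radians):
On the way, in this order (a step that is already met when the one before it is completed fails the run):
1. the hold-down frame is swung back past upright (value of joint hold_frame above 1.65 rad), for 0.2 s.
2. the old cap stands on its fins on the worktop, clear of the unit (height (world z) of old_cap between -0.004 and 0.005 m and angle between old_cap's own z axis and vertical below 0.08 rad and horizontal distance between old_cap and drive_unit above 0.12 m and linear speed of old_cap below 0.03 m/s), for 0.2 s.
3. the spare cap is fully home in the unit, its fins between the unit's fins, with the frame still open (x of spare_cap in the frame of unit_seat between -0.007 and 0.007 m and y of spare_cap in the frame of unit_seat between -0.005 and 0.005 m and z of spare_cap in the frame of unit_seat between -0.004 and 0.003 m and angle between the x axis of spare_cap and the x axis of drive_unit, either way round below 0.08 rad and angle between spare_cap's own z axis and vertical below 0.05 rad and value of joint hold_frame above 1 rad), for 0.2 s.
At the end, for the whole second after the job is handed in: The spare cap is fully home in the unit (within 7 mm along and 5 mm across the fins, 3 mm in height, level, in line within 0.08 rad), the frame is closed over it (under 0.05 rad), and the old cap stands upright, at rest, on the worktop, its centre over 120 mm from the unit's centre (all of step 2 and x of spare_cap in the frame of unit_seat between -0.007 and 0.007 m and y of spare_cap in the frame of unit_seat between -0.005 and 0.005 m and z of spare_cap in the frame of unit_seat between -0.004 and 0.003 m and angle between the x axis of spare_cap and the x axis of drive_unit, either way round below 0.08 rad and angle between spare_cap's own z axis and vertical below 0.05 rad and value of joint hold_frame below 0.05 rad and linear speed of spare_cap below 0.02 m/s); the robot touches nothing.
It fails at once if the screwdriver is shifted by more than 30 mm (distance of screwdriver from where it was at the start of the episode above 0.03 m).
It fails at once if the marker is shifted by more than 30 mm (distance of marker from where it was at the start of the episode above 0.03 m).
It fails at once if the wash bottle is shifted by more than 30 mm (distance of ipa_bottle from where it was at the start of the episode above 0.03 m).
It fails at once if the three-finned cap is shifted by more than 30 mm (distance of coarse_cap from where it was at the start of the episode above 0.03 m).
It also fails if it takes over 72 s, if anything falls off the work surface, if the arm or the gripper's body presses on something with over 40 N, if the wrist force passes 120 N, or if a joint passes its speed limit or range.

## Working session

There is one attempt and no reset: what is moved stays moved. The work goes in short steps, Python scripts to look and compute and a shell command to move; the robot and the scene stay as the last step left them, time stands still between calls to the robot, and variables do not carry over. Pictures are saved under pics/ and viewed, at most 10 in all, crops included, and the job is handed in when it is done.

```bash
ls; mkdir -p pics; cat > h.py <<'E'
import numpy as np, cv2
from rig import status, capture, camera_info
from scipy.spatial.transform import Rotation as R
def snap(n,f=None):
    i=camera_info(n); p,d=capture(n)
    if f: cv2.imwrite('pics/'+f,p[:,:,::-1])
    return p,d,i
def ray(i,uv):
    uv=np.asarray(uv,float).reshape(-1,1,2)
    n=cv2.undistortPoints(uv,np.array(i['K'],float),np.array(i['D'],float)).reshape(-1,2)
    T=np.linalg.inv(np.array(i['camera_from_world']))
    d=np.c_[n[:,0],-n[:,1],-np.ones(len(n))]@T[:3,:3].T
    return T[:3,3],d
def onz(i,uv,z):
    o,d=ray(i,uv); return o+d*((z-o[2])/d[:,2])[:,None]
def cloud(i,d):
    v,u=np.mgrid[:d.shape[0],:d.shape[1]]
    o,r=ray(i,np.c_[u.ravel(),v.ravel()].astype(float)); # r has unit optical depth
    P=(o+r*d.reshape(-1,1)).reshape(*d.shape,3); P[d==0]=np.nan
    return P
def tool():
    s=status.sense(); q=s['ee_rot']
    return s,np.array(s['eef_pos']),R.from_quat([q[1],q[2],q[3],q[0]])
E
python3 - <<'E'
from h import *
s,p,r=tool(); print(s); print(r.as_matrix().round(3))
for n in('top','side'):
    P,d,i=snap(n,n+'0.png'); print(n,np.array(i['camera_from_world']).round(2).tolist(),i['K'],i['D'],(d>0).mean())
    np.savez(n+'0.npz',p=P,d=d)
snap('wrist','wrist0.png')
E
```

```text
pics
{'time_s': 0.0, 'joints': array([ 1.01256495e+00,  3.13422253e-01,  1.49842267e+00,  2.30645570e-05,
        1.33095450e+00, -2.23423091e-01]), 'dq': array([-0.00077174, -0.00174617, -0.00098848, -0.00060475, -0.00022975,
       -0.0001787 ]), 'tau': array([-1.33140213e-03, -4.12276447e+01, -2.59745622e+01, -2.90765629e-04,
        4.14043883e-03, -3.80024119e-06]), 'eef_pos': array([172.51007766, 495.80935765, 404.15455929]), 'ee_rot': array([-2.40217212e-04,  1.66626023e-01,  9.86019982e-01, -5.53618712e-04]), 'force': array([-1.25345794,  0.45669238, -0.11717393]), 'wrist_torque': array([ 0.00083073, -0.00322284, -0.00929718]), 'grip_force': 0.0, 'grip_width': 1.0028016303825742}
[[-0.944  0.329 -0.001]
 [ 0.329  0.944 -0.001]
 [ 0.    -0.001 -1.   ]]
top [[-0.0, -1.0, -0.01, -70.35], [1.0, -0.0, 0.07, -494.51], [-0.07, -0.01, 1.0, -1351.29], [0.0, 0.0, 0.0, 1.0]] [[397.26309684   0.         250.48048526]
 [  0.         397.26309684 195.72334583]
 [  0.           0.           1.        ]] [0.01569171 0.         0.         0.         0.        ] 0.9959971110026041
side [[0.73, -0.68, -0.02, -390.86], [0.39, 0.4, 0.83, -243.38], [-0.56, -0.62, 0.56, -1373.49], [0.0, 0.0, 0.0, 1.0]] [[409.52546493   0.         252.89163375]
 [  0.         409.52546493 195.07127528]
 [  0.           0.           1.        ]] [-0.13524761  0.          0.          0.          0.        ] 0.8880716959635416
```

View pics/top0.png

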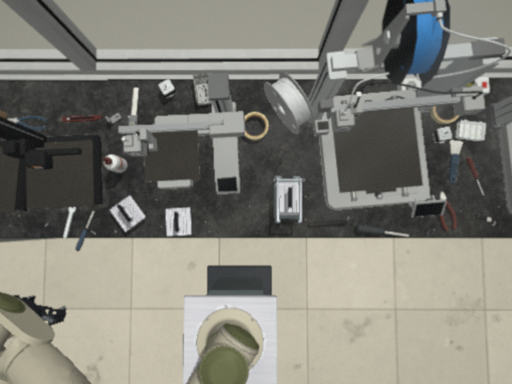

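View pics/side0.png

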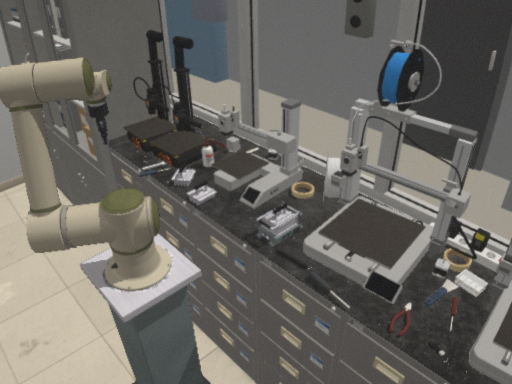

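The top view shows the unit at about (288,199) and the two caps at (128,213) and (178,221). The bottle is at (115,162), and a free strip of worktop lies between the caps and the unit, around (230,215). Next, enlarged crops and depth data.

```bash
python3 - <<'E'
from h import *
z=np.load('top0.npz'); p,d=z['p'],z['d']; i=camera_info('top'); C=cloud(i,d)
a=cv2.resize(p[185:245,100:200],(800,480),interpolation=cv2.INTER_CUBIC)
cv2.imwrite('pics/caps.png',a[:,:,::-1])
# table height, objects
print('table',np.nanmedian(C[225:232,205:260,2]))
m=(C[...,2]>12)&(C[...,0]<420)&(C[...,0]>180); m=np.nan_to_num(m).astype(np.uint8)
n,l,st,ce=cv2.connectedComponentsWithStats(m)
for k in range(1,n):
    if st[k,4]>30:
        P=C[l==k]; rc=cv2.minAreaRect(P[:,:2].astype(np.float32)); print(st[k],P.min(0).round(),P.max(0).round(),np.round(rc[0]),np.round(rc[1]),round(rc[2],1))
for n,u,v in(('L',128,213),('R',178,221),('unit',288,199)): print(n,np.round(C[v-24:v+25:3,u,2]),np.round(C[v,u-20:u+21:2,2]))
E
```

```text
table -0.6107462694037622
[116 218  28  13 196] [377. 297.  13.] [418. 385.  77.] [398. 341.] [88. 41.] 90.0
[166 218  26  18 422] [360. 131.  25.] [418. 217.  80.] [390. 174.] [58. 85.] 2.1
[277 218  25   4  86] [ 407. -237.   17.] [ 418. -158.   84.] [ 412. -198.] [79. 11.] 90.0
[309 220  38   6 115] [ 394. -398.   12.] [ 411. -270.   21.] [ 402. -334.] [ 15. 128.] 2.9
[356 224  53  12 243] [ 360. -606.   12.] [ 397. -430.   33.] [ 372. -518.] [177.  27.] 80.4
[ 75 229  13  22 104] [309. 490.  12.] [381. 530.  26.] [345. 512.] [19. 76.] 65.2
[   0  292   48   39 1282] [180. 393. 244.] [243. 563. 551.] [212. 478.] [170.  62.] 88.7
L [ 1. -2. -2. 31. 33. 29. 38. 31. 31. 73. 75. 36. 31. 36. -5. -6. -3.] [-1.  1.  1. 31. 33. 32. 35. 76. 73. 76. 31. 32. 36. 31. 29. 34. 35. 31.
 -1. -6.  4.]
R [  -0.    2.   -1.   -2.   36.   38.   36.   35.   65.   68.   69.   77.
   32.   -1. -925. -918. -920.] [-2.  1.  2.  2. 32. 31. 33. 39. 76. 80. 65. 31. 31. 36. 33. 34. 28. -7.
  0. -3. -2.]
unit [ -4.  -2.  24.  69. 108. 109. 107. 109. 104. 107. 107.  64.  66.  31.
  29.  80.   2.] [ -2.  -4.   2.  30.  66.  71.  74.  71.  71.  68. 104. 111.  70.  64.
  67.  73.  73.  -3.   1.  -7.   4.]
```

View pics/caps.png

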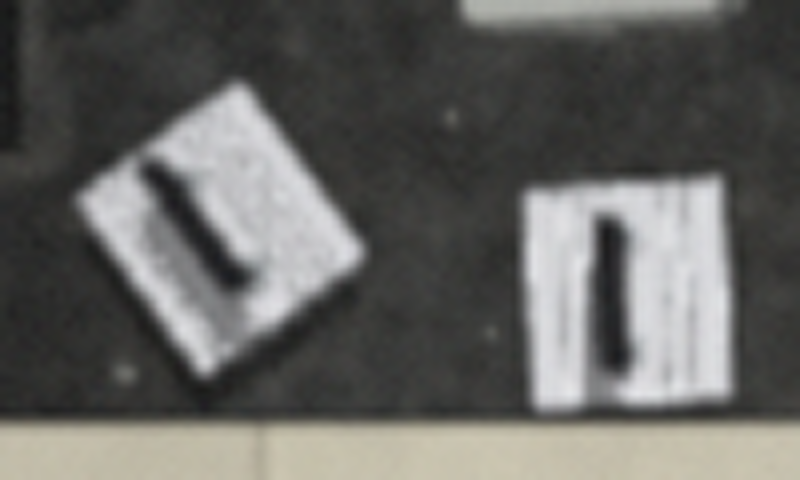

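The caps crop shows the right cap (crop 630,290) with about four ribs, aligned with the world. The left one (crop 220,230) is turned, and its rib count isn't clear. Next I'll use the wrist camera over them.

```bash
python3 - <<'E'
from h import *
i=camera_info('wrist'); T=np.linalg.inv(np.array(i['camera_from_world'])); s,p,r=tool()
print(i['K'],i['D']); print('cam in tool',r.inv().apply(T[:3,3]-p).round(1)); print((r.inv().as_matrix()@T[:3,:3]).round(2))
print(onz(i,[[0,0],[511,0],[511,383],[0,383],[256,192]],0).round())
# rough places by top rays on mean heights
t=camera_info('top'); print(onz(t,[[128,213],[178,221],[288,199]],33).round())
print('target in tool m/10:')
for c in ([400,175],[415,300],[450,-198]):
    print((r.inv().apply(np.r_[c,0]-p*[1,1,0])/100).round(2))
E
```

```text
[[271.41430263   0.         258.97105366]
 [  0.         271.41430263 191.76934025]
 [  0.           0.           1.        ]] [-0.04581827  0.          0.          0.          0.        ]
cam in tool [66.  -0.6 30.6]
[[-0.    0.96  0.26]
 [ 1.    0.    0.  ]
 [ 0.    0.26 -0.96]]
[[-143.  254.    0.]
 [  72.  869.    0.]
 [ 729.  818.    0.]
 [ 405. -121.    0.]
 [ 205.  479.    0.]]
[[ 435.  346.   33.]
 [ 408.  175.   33.]
 [ 482. -198.   33.]]
target in tool m/10:
[-3.2  -2.28  0.  ]
[-2.93 -1.05  0.  ]
[-4.9  -5.64  0.  ]
```

View pics/wrist0.png

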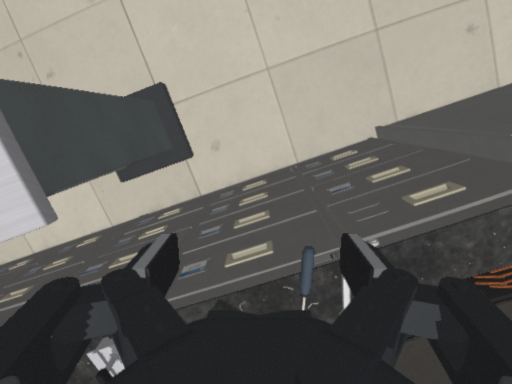

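```bash
python3 -m crank '[[-0.93,-0.35,0.25,0,0,0,0],[-0.93,-0.35,0.25,0,0,0,0],[-0.93,-0.35,0.25,0,0,0,0]]'
python3 -m crank '[[-0.93,-0.35,0.25,0,0,0,0],[-0.93,-0.35,0.25,0,0,0,0],[-0.93,-0.35,0.25,0,0,0,0]]'
python3 -m crank '[[-0.93,-0.35,0.25,0,0,0,0],[-0.93,-0.35,0.25,0,0,0,0],[-0.93,-0.35,0.25,0,0,0,0]]'
python3 -m crank '[[-0.93,-0.35,0.25,0,0,-0.427,0],[-0.93,-0.35,0.25,0,0,-0.427,0],[-0.93,-0.35,0.25,0,0,-0.427,0],[-0.93,-0.35,0.25,0,0,-0.427,0],[-0.93,-0.35,0.25,0,0,-0.427,0]]'
python3 - <<'E'
from h import *
P,d,i=snap('wrist','w1.png'); np.savez('w1.npz',p=P,d=d,T=i['camera_from_world'])
s,p,r=tool(); print(p,r.as_matrix().round(3))
E
```

```text
time_s: 0.45
eef_pos: [251.7, 429.8, 378.1]
ee_rot: [-0.0, 0.169, 0.986, -0.002]
force: [-0.5, -0.7, -0.1]
grip_width: 0.999
grip_force: 0.0
time_s: 0.75
eef_pos: [327.9, 366.2, 353.3]
ee_rot: [-0.001, 0.169, 0.986, -0.001]
force: [-0.5, -0.8, 0.7]
grip_width: 1.001
grip_force: 0.0
time_s: 1.05
eef_pos: [404.0, 302.8, 328.5]
ee_rot: [-0.0, 0.169, 0.986, -0.001]
force: [-0.2, 1.1, 0.2]
grip_width: 1.001
grip_force: 0.0
time_s: 1.55
eef_pos: [477.2, 242.4, 305.0]
ee_rot: [-0.0, 0.0, 1.0, 0.0]
force: [-0.8, 1.1, 0.1]
grip_width: 0.999
grip_force: 0.0
[477.01027742 242.56861057 305.10417203] [[-1.    -0.001  0.   ]
 [-0.001  1.     0.   ]
 [-0.     0.    -1.   ]]
```

View pics/w1.png

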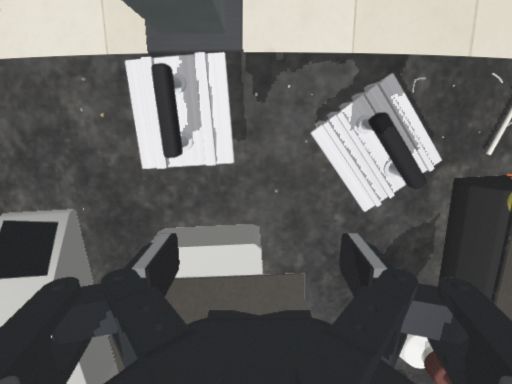

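The cap at wrist pixel (180,110) seems to have a rib either side of the handle, and the turned one at (375,145) seems to have several. I'll enlarge both to settle it.

```bash
python3 - <<'E'
from h import *
z=np.load('w1.npz'); p,d=z['p'],z['d']; i=camera_info('wrist')
a=np.hstack([p[45:175,115:245],p[70:215,305:450][:130+15][:130]]); a=cv2.resize(a,None,fx=2.9,fy=2.9,interpolation=cv2.INTER_CUBIC)
cv2.imwrite('pics/w1c.png',a[:,:,::-1]); print(a.shape)
C=cloud(i,d); print(np.round(C[150,125:240:2,2])); print(np.round(C[150,125:240:2,1]))
E
```

```text
(377, 798, 3)
[ 1. -0.  0. -0.  1.  0.  1.  0. 33. 33. 33. 33. 33. 33. 34. 39. 38. 38.
 38. 75. 75. 77. 76. 76. 76. 77. 75. 73. 68. 33. 34. 33. 34. 33. 33. 34.
 33. 33. 33. 34. 39. 38. 39. 38. 37. 35. 34. 34. 34. 34. 33. 33. 33. 32.
 33.  1.  1.  0.]
[106. 107. 110. 112. 114. 116. 118. 120. 137. 138. 140. 142. 144. 146.
 148. 151. 153. 155. 156. 171. 173. 175. 176. 177. 179. 181. 182. 183.
 182. 174. 176. 178. 180. 182. 183. 185. 187. 189. 190. 192. 195. 197.
 199. 200. 202. 203. 205. 207. 208. 210. 212. 214. 215. 217. 219. 218.
 220. 222.]
```

View pics/w1c.png

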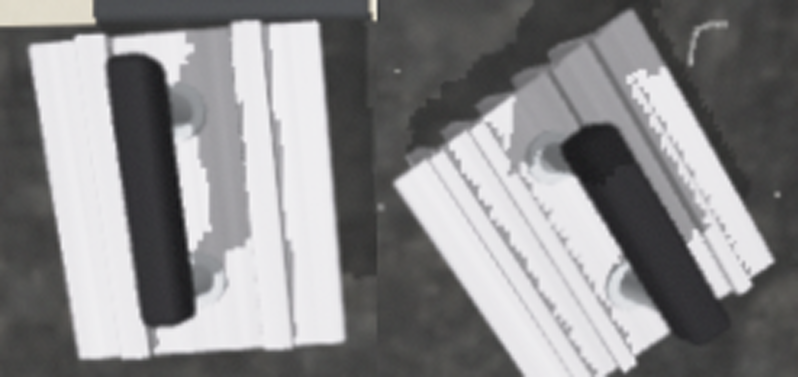

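The right-hand cap (y≈175) has two ribs, so it is the three-finned one. The turned cap (y≈330) shows four ribs and five fin ends, so it is the spare. I'll measure it now, then move over to the unit.

```bash
cat >> h.py <<'E'
def pca(P):
    c,s,a=cv2.minAreaRect(P[:,:2].astype(np.float32)); 
    b=cv2.boxPoints((c,s,a)); e=b[1]-b[0]; f=b[2]-b[1]; e=e if np.linalg.norm(e)>np.linalg.norm(f) else f
    return np.round(c,1),np.round(s,1),round(np.degrees(np.arctan2(e[1],e[0]))%180,1)
E
python3 - <<'E'
from h import *
z=np.load('w1.npz'); p,d=z['p'],z['d']; i=camera_info('wrist'); C=cloud(i,d)
u,v=np.meshgrid(range(512),range(384)); reg={'spare':(u>300)&(u<450)&(v>65)&(v<218),'coarse':(u>115)&(u<245)&(v>53)&(v<180)}
for k,m in reg.items():
    H=C[m&(C[...,2]>72)&(C[...,2]<85)]; Q=C[m&(C[...,2]>28)&(C[...,2]<42)]
    print(k,len(H),'handle top',np.median(H[:,2]),pca(H[:,:]),H.mean(0),'plate',pca(Q),np.median(Q[:,2]))
# colour-only: dark handle contour rays at top height, spare
g=p.max(2); m=((g<60)&reg['spare']&(C[...,2]>60)).astype(np.uint8); cs,_=cv2.findContours(m,0,1); c=max(cs,key=cv2.contourArea).reshape(-1,2).astype(float)
print('ray',pca(onz(i,c,72)))
t=np.load('top0.npz'); it=camera_info('top'); Ct=cloud(it,t['d']); 
s_=(slice(180,240),slice(100,150)); X=Ct[s_].reshape(-1,3); print('top spare handle',X[X[:,2]>68].mean(0).round(1))
s_=(slice(170,240),slice(265,310)); X=Ct[s_].reshape(-1,3); X=X[X[:,2]>100];print('top unit handle',pca(X),X.mean(0).round(1))
E
python3 -m crank '[[0,-1,-0.3,0,0,0,0],[0,-1,-0.3,0,0,0,0],[0,-1,-0.3,0,0,0,0]]'
python3 -m crank '[[0,-1,-0.3,0,0,0,0],[0,-1,-0.3,0,0,0,0],[0,-1,-0.3,0,0,0,0]]'
python3 -m crank '[[0,-1,0,0,0,0,0],[0,-1,0,0,0,0,0],[0,-1,0,0,0,0,0]]'
python3 -m crank '[[-0.4,-1,0,0,0,0,0],[-0.4,-1,0,0,0,0,0],[-0.4,-1,0,0,0,0,0],[-0.4,-1,0,0,0,0,0]]'
python3 - <<'E'
from h import *
P,d,i=snap('wrist','w2.png'); np.savez('w2.npz',p=P,d=d,T=i['camera_from_world'])
s,p,r=tool(); print(p,r.as_matrix().round(3),s['joints'])
E
```

```text
spare 1411 handle top 76.00229741122942 (array([434.2, 347.6]), array([66., 13.]), np.float32(36.8)) [433.0622371  345.53771314  75.7814807 ] plate (array([434.1, 347.9]), array([92.6, 84.6]), np.float32(37.0)) 33.76333800447502
coarse 1593 handle top 75.98777400044787 (array([405.9, 174.6]), array([65.8, 13. ]), np.float32(3.9)) [405.06903465 175.3319665   75.80942544] plate (array([406. , 174.3]), array([92.2, 85.2]), np.float32(3.7)) 33.70781133339153
ray (array([434.8, 347. ]), array([68.3, 14.5]), np.float32(37.0))
top spare handle [442.4 341.   74. ]
top unit handle (array([ 483.8, -196.7]), array([10.1, 64.1]), np.float32(179.4)) [ 484.7 -196.8  110.6]
time_s: 1.9
eef_pos: [477.6, 139.2, 336.8]
ee_rot: [0.002, 0.001, 1.0, -0.0]
force: [0.0, 0.6, -0.0]
grip_width: 0.995
grip_force: 0.0
time_s: 2.2
eef_pos: [477.9, 39.1, 366.6]
ee_rot: [0.002, 0.002, 1.0, -0.001]
force: [0.7, 0.6, 0.2]
grip_width: 1.002
grip_force: 0.0
time_s: 2.5
eef_pos: [478.0, -61.3, 364.8]
ee_rot: [0.0, 0.002, 1.0, -0.0]
force: [-0.5, 0.2, -0.4]
grip_width: 1.001
grip_force: 0.0
time_s: 2.9
eef_pos: [518.6, -157.9, 364.2]
ee_rot: [-0.0, 0.0, 1.0, 0.0]
force: [-0.1, 1.3, 0.4]
grip_width: 0.995
grip_force: 0.0
[ 518.25169702 -157.0209434   364.38499308] [[-1.    -0.001 -0.001]
 [-0.001  1.     0.001]
 [ 0.001  0.001 -1.   ]] [-5.10716969e-01  3.82812292e-01  1.50822000e+00  4.98123523e-04
  1.25160126e+00 -2.08282934e+00]
```

View pics/w2.png

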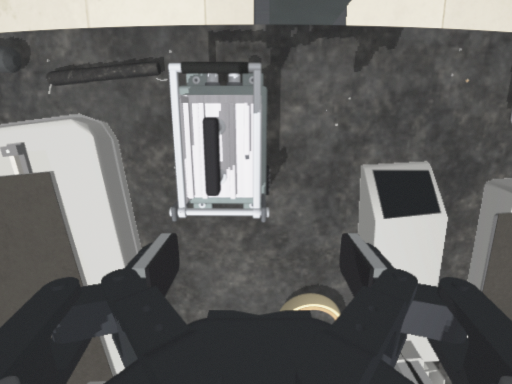

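The unit is at about (218,140), the frame's dark bar at (214,68), the old cap's handle at (211,157) and the hinge at (220,212). The marker is at (105,72).

```bash
python3 - <<'E'
from h import *
z=np.load('w2.npz'); p,d=z['p'],z['d']; i=camera_info('wrist'); C=cloud(i,d)
u,v=np.meshgrid(range(512),range(384)); m=(u>160)&(u<280)&(v>55)&(v<225); g=p.max(2)
H=C[m&(C[...,2]>108)&(C[...,2]<118)]; print('handle',len(H),np.median(H[:,2]),pca(H))
B=C[m&(g<70)&(v<76)&(C[...,2]>72)&(C[...,2]<85)]; print('bar',len(B),B.mean(0),B.max(0),pca(B))
A=C[m&(C[...,2]>72)&(C[...,2]<86)]; print('frame',pca(A),np.median(A[:,2]),A.min(0),A.max(0))
Q=C[m&(C[...,2]>62)&(C[...,2]<71.5)&(v>90)&(v<203)&(u>182)&(u<250)]; print('plate',np.median(Q[:,2]),pca(Q))
U=C[m&(C[...,2]>20)&(C[...,2]<34)]; print('house',pca(U),U.min(0),U.max(0),np.median(U[:,2]))
for n,(a,b,c,e) in {'armL':(168,186,75,205),'armR':(250,264,75,205)}.items():
    K=C[b*0+c:e,a:b].reshape(-1,3); K=K[(K[:,2]>73)&(K[:,2]<84)]; f=np.polyfit(K[:,0],K[:,1],1); print(n,np.degrees(f[0]).round(2),np.polyval(f,480).round(1),np.median(K[:,2]))
E
```

```text
handle 1129 111.98874966169342 (array([ 483.6, -197.5]), array([12.3, 63.8]), np.float32(180.0))
bar 730 [ 408.07513135 -196.80881286   77.45110103] [ 412.6477996  -167.35717322   80.41559544] (array([ 408. , -197.1]), array([59.5,  9.3]), np.float32(89.7))
frame (array([ 476.8, -198.2]), array([ 99.2, 147. ]), np.float32(179.4)) 75.85012252120089 [ 403.16915025 -248.51403006   72.00545354] [ 550.74392539 -149.37589764   85.76712779]
plate 69.36372117499909 (array([ 487.1, -200.1]), array([65.8, 98.5]), np.float32(179.6))
house (array([ 477.2, -195.2]), array([146.3,  94.7]), np.float32(1.8)) [ 404.31410765 -244.42123684   20.02325418] [ 549.82542474 -146.75335541   33.99493309] 29.835491350881455
armL -0.73 -234.3 76.09033663107496
armR -0.61 -160.9 76.18539115390354
```

Unit origin ≈ (484, -197.4) with yaw ≈ -0.5°. The bar is at (408, -197, 73). I'll turn the tool 90° and pre-close the fingers for the bar.

```bash
python3 -m crank '[[1,-0.4,0.3,0,0,1,0.76],[1,-0.4,0.3,0,0,1,0.76],[1,-0.4,0.3,0,0,1,0.76],[1,-0.4,0.3,0,0,1,0.76],[1,-0.4,0.3,0,0,1,0.76],[1,-0.4,0.3,0,0,1,0.76],[1,-0.4,0.3,0,0,1,0.76]]' 40
python3 -m crank '[[0,0,0,0,0,1,0.76],[0,0,0,0,0,1,0.76],[0,0,0,0,0,1,0.76],[0,0,0,0,0,1,0.76],[0,0,0,0,0,1,0.76],[0,0,0,0,0,1,0.76],[0,0,0,0,0,1,0.76]]'
python3 - <<'E'
from h import *
s,p,r=tool(); print(p,r.as_matrix().round(3)); print((r.inv().apply(np.array([408,-197,230])-p)/100).round(3))
E
```

```text
time_s: 3.65
eef_pos: [418.2, -196.7, 335.0]
ee_rot: [0.0, 0.382, 0.924, 0.0]
force: [0.5, -0.6, 0.5]
grip_width: 0.241
grip_force: 0.0
time_s: 4.35
eef_pos: [418.2, -197.4, 334.8]
ee_rot: [0.0, 0.706, 0.708, 0.0]
force: [0.7, 0.3, 0.1]
grip_width: 0.239
grip_force: 0.0
[ 418.18395375 -197.38980441  334.84223576] [[-0.003  1.     0.   ]
 [ 1.     0.003  0.   ]
 [ 0.     0.    -1.   ]]
[ 0.004 -0.102  1.048]
```

```bash
python3 -m crank '[[0,-0.1,0.3,0,0,0,0.76],[0,-0.1,0.6,0,0,0,0.76],[0,-0.1,0.8,0,0,0,0.76],[0,-0.1,0.8,0,0,0,0.76]]'
python3 -m crank '[[0,0,0.12,0,0,0,0.76],[0,0,0.24,0,0,0,0.76],[0,0,0.24,0,0,0,0.76]]'
python3 -m crank '[[0,0,0,0,0,0,1],[0,0,0,0,0,0,1],[0,0,0,0,0,0,1],[0,0,0,0,0,0,1]]' 40
```

```text
time_s: 4.75
eef_pos: [407.7, -197.6, 252.9]
ee_rot: [-0.002, 0.706, 0.708, -0.0]
force: [0.6, 1.0, 0.4]
grip_width: 0.242
grip_force: 0.0
time_s: 5.05
eef_pos: [408.2, -198.2, 230.8]
ee_rot: [-0.0, 0.706, 0.708, -0.0]
force: [0.5, 0.7, 0.2]
grip_width: 0.241
grip_force: 0.0
time_s: 5.45
eef_pos: [408.0, -198.5, 231.7]
ee_rot: [-0.0, 0.707, 0.708, -0.0]
force: [-5.2, 0.9, 3.4]
grip_width: 0.099
grip_force: 39.1
```

```bash
python3 -m crank '[[0,0.007,-0.136,0,0,0,1],[0,0.027,-0.27,0,0,0,1],[0,0.061,-0.402,0,0,0,1],[0,0.107,-0.53,0,0,0,1],[0,0.166,-0.652,0,0,0,1],[0,0.238,-0.768,0,0,0,1],[0,0.32,-0.876,0,0,0,1],[0,0.412,-0.976,0,0,0,1]]'
python3 -m crank '[[0,0.1,-0.09,0,0,0,1],[0,0.21,-0.166,0,0,0,1],[0,0.331,-0.236,0,0,0,1],[0,0.456,-0.29,0,0,0,1],[0,0.585,-0.333,0,0,0,1],[0,0.717,-0.364,0,0,0,1]]'
python3 -m crank '[[0,0.135,-0.017,0,0,0,1],[0,0.27,-0.019,0,0,0,1],[0,0.406,-0.009,0,0,0,1],[0,0.54,0.016,0,0,0,1],[0,0.54,0.016,0,0,0,1],[0,0.54,0.016,0,0,0,1]]'
```

```text
time_s: 6.25
eef_pos: [448.1, -198.6, 330.2]
ee_rot: [-0.002, 0.706, 0.708, -0.003]
force: [-19.5, -1.8, 13.2]
grip_width: 0.097
grip_force: 39.5
time_s: 6.85
eef_pos: [521.2, -198.7, 366.5]
ee_rot: [0.001, 0.707, 0.707, -0.0]
force: [-2.8, -3.9, 4.6]
grip_width: 0.1
grip_force: 41.3
time_s: 7.45
eef_pos: [575.2, -198.8, 364.9]
ee_rot: [0.002, 0.707, 0.707, 0.0]
force: [0.9, -3.9, 4.5]
grip_width: 0.097
grip_force: 40.7
```

```bash
python3 -m crank '[[0,0.13,0.04,0,0,0,1],[0,0.24,0.08,0,0,0,1],[0,0.24,0.08,0,0,0,1],[0,0.24,0.08,0,0,0,0.7],[0,0.24,0.08,0,0,0,0.7],[0,0.24,0.08,0,0,0,0.7],[0,0.24,-0.22,0,0,0,0.7],[0,0.24,-0.62,0,0,0,0.5],[0,0.24,-0.62,0,0,0,0.5]]'
python3 -m crank '[[0,-0.5,0,0,0,0,0.5],[0,-1,0,0,0,-0.2,0.5],[0,-1,0,0,0,-0.4,0.5],[0,-1,0,0,0,-0.6,0.5],[0,-1,0,0,0,-0.8,0.5],[0,-1,0,0,0,-1,0.5],[0,-1,0,0,0,-1,0.5]]'
python3 -m crank '[[0,0,0,0,0,-1,0.5],[0,0,0,0,0,-1,0.5],[0,0,0,0,0,-1,0.5],[0,0,0,0,0,-1,0.5],[0,0,0,0,0,-1,0.5],[0,0,0,0,0,-1,0.5],[0,0,0,0,0,-1,0.5]]'
python3 - <<'E'
from h import *
P,d,i=snap('side','s1.png')
C=cloud(i,d); s,p,r=tool(); print(p,r.as_matrix().round(3)); 
print((r.inv().apply(np.array([483.6,-197.5,258])-p)/100).round(3))
m=(C[...,0]>560)&(C[...,0]<640)&(abs(C[...,1]+197)<60)&(C[...,2]>170)&(C[...,2]<220); print('bar open?',m.sum(),C[m].mean(0) if m.any() else 0)
cv2.imwrite('pics/s1c.png',cv2.resize(P[120:280,180:380],(800,640))[:600,:,::-1])
E
```

```text
time_s: 8.35
eef_pos: [598.8, -198.2, 430.9]
ee_rot: [0.004, 0.707, 0.707, 0.001]
force: [0.2, -0.3, 1.0]
grip_width: 0.5
grip_force: 0.0
time_s: 9.05
eef_pos: [498.8, -198.4, 424.7]
ee_rot: [-0.0, 0.38, 0.925, 0.0]
force: [-0.3, -0.3, 0.3]
grip_width: 0.499
grip_force: 0.0
time_s: 9.75
eef_pos: [498.9, -198.4, 424.7]
ee_rot: [-0.0, -0.0, 1.0, 0.0]
force: [-0.0, -0.3, 0.1]
grip_width: 0.502
grip_force: 0.0
[ 498.88363897 -198.45240227  424.81846214] [[-1.  0. -0.]
 [ 0.  1.  0.]
 [ 0.  0. -1.]]
[0.152 0.009 1.668]
bar open? 81 [ 594.60003449 -200.65876675  191.55921624]
```

```bash
python3 -m crank '[[0.15,0.01,0.4,0,0,0.01,0.5],[0.15,0.01,0.8,0,0,0.01,0.5],[0.15,0.01,1,0,0,0.01,0.5],[0.15,0.01,1,0,0,0.01,0.5]]'
python3 -m crank '[[0,0,0.35,0,0,0,0.5],[0,0,0.6,0,0,0,0.5],[0,0,0.67,0,0,0,0.5],[0,0,0.67,0,0,0,0.5]]'
python3 -m crank '[[0,0,0,0,0,0,1],[0,0,0,0,0,0,1],[0,0,0,0,0,0,1],[0,0,0,0,0,0,1],[0,0,0,0,0,0,1]]' 60
```

```text
time_s: 10.2
eef_pos: [483.5, -197.3, 322.6]
ee_rot: [-0.002, 0.004, 1.0, 0.002]
force: [0.2, -0.6, -0.2]
grip_width: 0.499
grip_force: 0.0
time_s: 10.6
eef_pos: [484.3, -197.7, 258.7]
ee_rot: [0.0, 0.004, 1.0, -0.0]
force: [-0.3, -0.5, 0.1]
grip_width: 0.496
grip_force: 0.0
time_s: 11.1
eef_pos: [484.3, -197.8, 259.7]
ee_rot: [0.001, 0.004, 1.0, -0.001]
force: [-0.8, 0.8, 7.1]
grip_width: 0.13
grip_force: 59.2
```

```bash
python3 -m crank '[[0,0,-0.06,0,0,0,1],[0,0,-0.14,0,0,0,1],[0,0,-0.24,0,0,0,1],[0,0,-0.36,0,0,0,1],[0,0,-0.5,0,0,0,1],[0,0,-0.7,0,0,0,1],[0,0,-0.9,0,0,0,1],[0,0,-0.9,0,0,0,1]]'
python3 - <<'E'
from h import *
t=np.load('top0.npz'); C=cloud(camera_info('top'),t['d']); m=(C[...,0]>370)&(C[...,0]<480)&(C[...,1]>-80)&(C[...,1]<40); Z=C[m][:,2]; print(m.sum(),np.percentile(Z,[0,1,50,99,100]))
m=(C[...,1]>-130)&(C[...,1]<130)&(C[...,2]>15)&(C[...,0]<640)&(C[...,0]>360); Q=C[m]; 
for a in range(-120,130,20):
  k=Q[(Q[:,1]>a)&(Q[:,1]<a+20)]; print(a,k[:,0].min().round() if len(k) else None,k[:,2].max().round() if len(k) else None)
P,d,i=snap('side'); cv2.imwrite('pics/s2.png',cv2.resize(P[120:280,180:380],(750,600))[:,:,::-1])
E
```

```text
time_s: 11.9
eef_pos: [484.3, -197.7, 351.1]
ee_rot: [0.002, 0.004, 1.0, -0.002]
force: [0.1, -1.6, -4.4]
grip_width: 0.125
grip_force: 58.8
1079 [-9.82444533 -7.5590338  -0.58765541  6.13352957  8.24579627]
-120 None None
-100 None None
-80 None None
-60 None None
-40 511.0 66.0
-20 507.0 64.0
0 504.0 66.0
20 504.0 65.0
40 507.0 65.0
60 None None
80 550.0 77.0
100 549.0 77.0
120 550.0 76.0
```

View pics/s2.png

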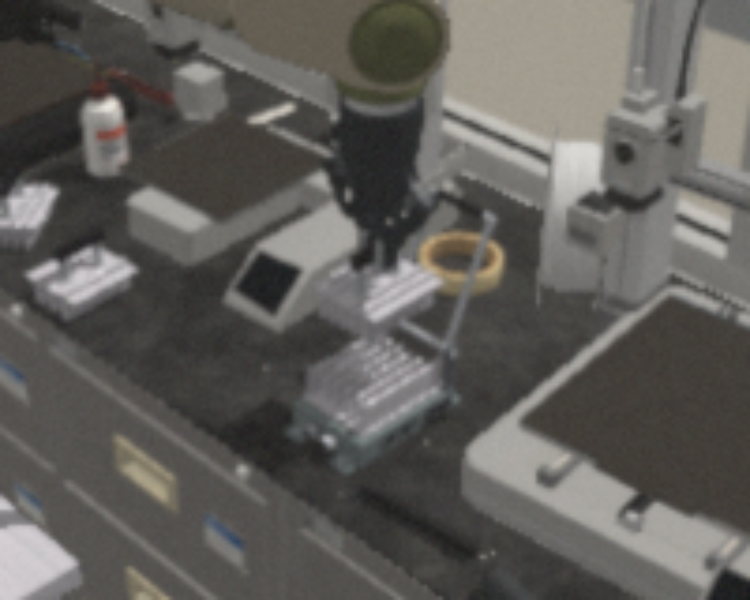

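```bash
python3 -m crank '[[0,0.3,0,0,0,0,1],[0.2,0.65,0,0,0,0,1],[0.4,1,0,0,0,0,1],[0.56,1,0,0,0,0,1],[0.56,1,0,0,0,0,1]]'
python3 -m crank '[[0,0.38,0,0,0,0,1],[0,0.38,0.3,0,0,0,1],[0,0.38,0.6,0,0,0,1],[0,0.38,0.85,0,0,0,1],[0,0.38,1,0,0,0,1],[0,0.38,1,0,0,0,1]]'
python3 -m crank '[[0,0,0.1,0,0,0,1],[0,0,0.2,0,0,0,1],[0,0,0.24,0,0,0,1],[0,0,0.24,0,0,0,1],[0,0,0.24,0,0,0,1]]'
```

```text
time_s: 12.45
eef_pos: [427.5, -96.3, 347.4]
ee_rot: [-0.001, 0.003, 1.0, 0.0]
force: [0.8, -1.0, -3.1]
grip_width: 0.126
grip_force: 59.2
time_s: 13.05
eef_pos: [429.0, -59.4, 246.0]
ee_rot: [-0.002, 0.004, 1.0, 0.001]
force: [1.2, 0.7, -3.2]
grip_width: 0.132
grip_force: 59.4
time_s: 13.55
eef_pos: [429.1, -59.2, 224.2]
ee_rot: [0.0, 0.004, 1.0, -0.0]
force: [0.4, -0.5, -3.4]
grip_width: 0.126
grip_force: 59.5
```

```bash
python3 -m crank '[[0,0,0.01,0,0,0,1],[0,0,0.015,0,0,0,1],[0,0,0.015,0,0,0,1]]'
python3 -m crank '[[0,0,0,0,0,0,0.6],[0,0,0,0,0,0,0.5],[0,0,0,0,0,0,0.5],[0,0,0,0,0,0,0.5],[0,0,-0.3,0,0,0,0.5],[0,0,-0.6,0,0,0,0.5],[0,0,-0.95,0,0,0,0.5],[0,0,-0.95,0,0,0,0.5]]'
python3 - <<'E'
from h import *
P,d,i=snap('wrist'); C=cloud(i,d); m=(C[...,0]>360)&(C[...,0]<490)&(C[...,1]>-125)&(C[...,1]<5)
H=C[m&(C[...,2]>60)&(C[...,2]<90)]; Q=C[m&(C[...,2]>26)&(C[...,2]<42)]
print(len(H),pca(H),np.median(H[:,2]),'plate',len(Q),pca(Q),np.median(Q[:,2]))
s,p,r=tool(); print(p); print((np.array([434.2,347.5,310])-p)/100)
E
```

```text
time_s: 13.85
eef_pos: [429.2, -59.2, 223.6]
ee_rot: [0.001, 0.004, 1.0, -0.0]
force: [-3.5, 2.5, 10.8]
grip_width: 0.124
grip_force: 61.7
time_s: 14.65
eef_pos: [429.7, -59.4, 321.2]
ee_rot: [0.003, 0.004, 1.0, -0.001]
force: [1.1, 0.3, -1.2]
grip_width: 0.502
grip_force: 0.0
1075 (array([427.7, -60.2]), array([11.5, 64.8]), np.float32(179.4)) 75.80470759467931 plate 6709 (array([427.9, -60. ]), array([83.4, 91.5]), np.float32(179.6)) 33.408743136645626
[429.21275442 -59.26778323 319.01677799]
[ 0.04987246  4.06767783 -0.09016778]
```

```bash
python3 -m crank '[[0,0.4,0,0,0,0,0.5],[0,0.9,0,0,0,0,0.5],[0,1,0,0,0,0,0.5]]'
python3 -m crank '[[0,0.5,0,0,0,0,0.5],[0,1,0,0,0,0,0.5],[0,1,0,0,0,0,0.5]]'
python3 -m crank '[[0,0.5,0,0,0,0,0.5],[0,1,0,0,0,0,0.5],[0,1,0,0,0,0,0.5]]'
python3 -m crank '[[0,0.5,0,0,0,0,0.5],[0,1,0,0,0,-0.19,0.5],[0,1,0,0,0,-0.38,0.5],[0,1,0,0,0,-0.57,0.5],[0,1,0,0,0,-0.76,0.5],[0,1,0,0,0,-0.83,0.5],[0,1,0,0,0,-0.83,0.5]]'
python3 - <<'E'
from h import *
P,d,i=snap('wrist'); C=cloud(i,d); m=(C[...,0]>360)&(C[...,0]<510)&(C[...,1]>270)&(C[...,1]<430)
H=C[m&(C[...,2]>60)&(C[...,2]<90)]; Q=C[m&(C[...,2]>26)&(C[...,2]<42)]
print(len(H),pca(H),np.median(H[:,2]),'plate',len(Q),pca(Q),np.median(Q[:,2]))
s,p,r=tool(); print(p,np.degrees(np.arctan2(*r.as_matrix()[[1,0],0]))%360); print(r.inv().apply(np.array([434.1,347.7,222.5])-p)/100)
E
```

```text
time_s: 15.0
eef_pos: [429.0, 44.0, 316.3]
ee_rot: [-0.001, 0.002, 1.0, 0.001]
force: [0.3, -0.3, 0.3]
grip_width: 0.5
grip_force: 0.0
time_s: 15.3
eef_pos: [429.7, 144.7, 316.5]
ee_rot: [-0.001, 0.001, 1.0, 0.0]
force: [0.2, -1.0, 0.8]
grip_width: 0.503
grip_force: 0.0
time_s: 15.6
eef_pos: [430.7, 244.0, 316.4]
ee_rot: [-0.001, 0.001, 1.0, 0.0]
force: [-0.8, -0.7, 0.3]
grip_width: 0.503
grip_force: 0.0
time_s: 16.3
eef_pos: [432.6, 339.6, 316.6]
ee_rot: [-0.001, -0.316, 0.949, -0.0]
force: [0.1, -0.1, -0.4]
grip_width: 0.502
grip_force: 0.0
1120 (array([434.2, 347.3]), array([65.7, 11.7]), np.float32(36.9)) 75.75738071526088 plate 6645 (array([434.2, 347.5]), array([91.9, 83.1]), np.float32(36.6)) 33.51809352494362
[432.49596457 339.74389831 316.75428653] 216.78778771612272
[-0.0618602   0.05411093  0.94245404]
```

Consistent with the first measurement. Now I'll grasp the spare.

```bash
python3 -m crank '[[-0.06,0.054,0.3,0,0,0,0.5],[-0.06,0.054,0.65,0,0,0,0.5],[-0.06,0.054,0.94,0,0,0,0.5],[-0.06,0.054,0.94,0,0,0,0.5],[-0.06,0.054,0.94,0,0,0,0.5]]'
python3 -m crank '[[0,0,0,0,0,0,1],[0,0,0,0,0,0,1],[0,0,0,0,0,0,1],[0,0,0,0,0,0,1],[0,0,0,0,0,0,1]]' 60
python3 - <<'E'
from h import *
s,p,r=tool(); print(p,np.degrees(np.arctan2(*r.as_matrix()[[1,0],0]))%360)
E
```

```text
time_s: 16.85
eef_pos: [433.9, 348.4, 224.1]
ee_rot: [-0.0, -0.316, 0.949, -0.0]
force: [0.1, 0.8, 1.4]
grip_width: 0.503
grip_force: 0.0
time_s: 17.35
eef_pos: [433.9, 348.8, 225.0]
ee_rot: [0.001, -0.317, 0.949, 0.0]
force: [-0.7, -1.8, 6.4]
grip_width: 0.132
grip_force: 60.3
[433.87913187 348.781867   225.04989349] 216.93018722476313
```

```bash
python3 -m crank '[[0,0,-0.1,0,0,0,1],[0,0,-0.4,0,0,0,1],[0,0,-0.7,0,0,0,1],[0,0,-1,0,0,0.19,1],[0,0,-1,0,0,0.38,1],[0,0,-1,0,0,0.57,1],[0,0,-1,0,0,0.76,1],[0,0,-1,0,0,0.83,1],[0,0,-1,0,0,0.83,1]]'
python3 -m crank '[[0,-0.3,-0.2,0,0,0,1],[0,-0.7,-0.3,0,0,0,1],[0,-1,-0.3,0,0,0,1],[0,-1,-0.3,0,0,0,1]]'
python3 -m crank '[[0,-0.4,0,0,0,0,1],[-0.1,-0.8,0,0,0,0,1],[-0.1,-1,0,0,0,0,1]]'
python3 -m crank '[[0,-0.4,0,0,0,0,1],[-0.1,-0.8,0,0,0,0,1],[-0.1,-1,0,0,0,0,1]]'
python3 -m crank '[[0,-0.4,0,0,0,0,1],[-0.1,-0.8,0,0,0,0,1],[-0.1,-1,0,0,0,0,1]]'
python3 -m crank '[[0,-0.4,0,0,0,0,1],[-0.1,-0.8,0,0,0,0,1],[-0.1,-1,0,0,0,0,1],[-0.1,-1,0,0,0,0,1]]'
python3 - <<'E'
from h import *
s,p,r=tool(); print(p,np.degrees(np.arctan2(*r.as_matrix()[[1,0],0]))%360);print((r.inv().apply(np.array([484,-197.6,340])-p)/100).round(3))
E
```

```text
time_s: 18.25
eef_pos: [433.3, 348.7, 324.0]
ee_rot: [-0.0, 0.004, 1.0, 0.0]
force: [-0.7, -0.5, -1.1]
grip_width: 0.127
grip_force: 59.0
time_s: 18.65
eef_pos: [432.7, 246.3, 354.3]
ee_rot: [0.0, 0.004, 1.0, -0.0]
force: [0.3, 0.2, -1.3]
grip_width: 0.123
grip_force: 59.3
time_s: 18.95
eef_pos: [442.5, 146.9, 353.9]
ee_rot: [0.0, 0.003, 1.0, -0.0]
force: [0.6, -0.2, -1.5]
grip_width: 0.127
grip_force: 59.5
time_s: 19.25
eef_pos: [451.8, 46.6, 353.9]
ee_rot: [0.0, 0.004, 1.0, -0.0]
force: [1.3, -0.0, -2.1]
grip_width: 0.125
grip_force: 59.5
time_s: 19.55
eef_pos: [461.1, -53.7, 353.9]
ee_rot: [0.0, 0.004, 1.0, -0.0]
force: [0.6, 0.6, -2.2]
grip_width: 0.128
grip_force: 59.5
time_s: 19.95
eef_pos: [470.0, -153.4, 353.6]
ee_rot: [0.0, 0.004, 1.0, -0.0]
force: [0.1, 0.5, -1.7]
grip_width: 0.128
grip_force: 59.5
[ 470.02900404 -153.3930433   353.55371888] 179.51540163408688
[-0.143 -0.441  0.136]
```

```bash
python3 -m crank '[[-0.07,-0.22,0.05,0,0,0,1],[-0.143,-0.441,0.1,0,0,0,1],[-0.143,-0.441,0.13,0,0,0,1],[-0.143,-0.441,0.13,0,0,0,1]]'
python3 - <<'E'
from h import *
s,p,r=tool(); print(p,np.degrees(np.arctan2(*r.as_matrix()[[1,0],0]))%360)
P,d,i=snap('wrist'); C=cloud(i,d); m=(C[...,0]>425)&(C[...,0]<545)&(abs(C[...,1]+198)<60)
Q=C[m&(C[...,2]>p[2]-225+25)&(C[...,2]<p[2]-225+36)]; print(len(Q),pca(Q),np.median(Q[:,2]))
A=np.c_[Q[:,:2]-Q[:,:2].mean(0),np.ones(len(Q))]; print('tilt',np.linalg.lstsq(A,Q[:,2],rcond=None)[0])
E
```

```text
time_s: 20.35
eef_pos: [483.9, -194.9, 340.1]
ee_rot: [-0.001, 0.003, 1.0, 0.001]
force: [-0.6, 0.6, -2.7]
grip_width: 0.127
grip_force: 59.5
[ 483.86298229 -194.90146242  340.12723936] 179.64090997077776
7782 (array([ 475.5, -195.5]), array([83.9, 76.4]), np.float32(89.4)) 148.2979244039455
tilt [-1.22157749e-03 -7.63455191e-04  1.48306072e+02]
```

```bash
python3 -m crank '[[-0.004,0,0,0,0,0,1],[-0.004,0,0,0,0,0,1],[-0.004,0,0,0,0,0,1]]'
python3 - <<'E'
from h import *
s,p,r=tool(); print(p,np.degrees(np.arctan2(*r.as_matrix()[[1,0],0]))%360)
E
```

```text
time_s: 20.7
eef_pos: [484.2, -195.3, 340.9]
ee_rot: [0.0, 0.003, 1.0, -0.0]
force: [-0.4, -0.4, -1.9]
grip_width: 0.126
grip_force: 59.5
[ 484.21834348 -195.33345889  340.85267011] 179.61614548371296
```

```bash
python3 -m crank '[[0,-0.024,0.1,0,0,0.002,1],[0,-0.024,0.3,0,0,0.002,1],[0,-0.024,0.48,0,0,0.002,1],[0,-0.024,0.48,0,0,0.002,1],[0,-0.024,0.48,0,0,0.002,1],[0,-0.024,0.48,0,0,0.002,1]]'
python3 - <<'E'
from h import *
s,p,r=tool(); print(p,np.degrees(np.arctan2(*r.as_matrix()[[1,0],0]))%360,s['force'])
E
```

```text
time_s: 21.3
eef_pos: [484.4, -198.3, 293.4]
ee_rot: [0.001, 0.004, 1.0, -0.0]
force: [-1.1, -0.5, -2.1]
grip_width: 0.126
grip_force: 59.4
[ 484.36559858 -198.32345418  293.41075079] 179.49051280181257 [-1.13354431 -0.53558725 -2.12219965]
```

```bash
python3 -m crank '[[0,0.005,0.03,0,0,0,1],[0,0.005,0.07,0,0,0,1],[0,0.005,0.11,0,0,0,1],[0,0.005,0.14,0,0,0,1],[0,0.005,0.14,0,0,0,1]]'
python3 -m crank '[[0,0,0.04,0,0,0,1],[0,0,0.08,0,0,0,1],[0,0,0.12,0,0,0,1],[0,0,0.16,0,0,0,1],[0,0,0.16,0,0,0,1]]'
```

```text
time_s: 21.8
eef_pos: [484.1, -197.6, 278.1]
ee_rot: [-0.0, 0.004, 1.0, 0.0]
force: [0.2, -0.2, -2.2]
grip_width: 0.125
grip_force: 59.5
time_s: 22.3
eef_pos: [484.1, -197.6, 262.0]
ee_rot: [-0.0, 0.004, 1.0, 0.0]
force: [0.8, 0.8, -2.1]
grip_width: 0.121
grip_force: 59.5
```

```bash
python3 -m crank '[[0,0,0.01,0,0,0,1],[0,0,0.015,0,0,0,1],[0,0,0.015,0,0,0,1]]'
python3 -m crank '[[0,0,0,0,0,0,0.6],[0,0,0,0,0,0,0.5],[0,0,0,0,0,0,0.5],[0,0,0,0,0,0,0.5],[0,0,-0.3,0,0,0,0.5],[0,0,-0.6,0,0,0,0.5],[0,0,-0.9,0,0,0,0.5],[0,0,-0.9,0,0,0,0.5]]'
python3 - <<'E'
from h import *
s,p,r=tool(); print(p)
P,d,i=snap('wrist'); C=cloud(i,d); m=(C[...,0]>425)&(C[...,0]<545)&(abs(C[...,1]+198)<60)
H=C[m&(C[...,2]>105)&(C[...,2]<118)];Q=C[m&(C[...,2]>66)&(C[...,2]<71.5)]; print(pca(H),np.median(H[:,2]),len(Q),pca(Q),np.median(Q[:,2]))
A=np.c_[Q[:,:2]-Q[:,:2].mean(0),np.ones(len(Q))]; print('tilt',np.linalg.lstsq(A,Q[:,2],rcond=None)[0])
print(r.inv().apply(np.array([602,-198,300])-p)/100)
E
```

```text
time_s: 22.6
eef_pos: [484.3, -197.7, 261.2]
ee_rot: [0.0, 0.004, 1.0, -0.0]
force: [0.6, -0.9, -2.2]
grip_width: 0.127
grip_force: 59.5
time_s: 23.4
eef_pos: [484.6, -197.9, 354.9]
ee_rot: [0.003, 0.004, 1.0, -0.002]
force: [0.6, -0.3, -0.7]
grip_width: 0.501
grip_force: 0.0
[ 484.57007289 -197.85168259  354.92119391]
(array([ 483.6, -198.8]), array([11.6, 65.4]), np.float32(179.1)) 111.80678178493531 4885 (array([ 484.5, -198.4]), array([ 83.5, 109.5]), np.float32(179.5)) 69.13180862623318
tilt [9.59894068e-04 7.84508155e-04 6.91223982e+01]
[-1.17098367  0.01106109  0.55613813]
```

The spare is home: plate top 69.1 mm (nominal 69) and level. Next I'll fetch the frame.

```bash
python3 -m crank '[[0,0,-0.4,0,0,0,0.6],[-0.3,0,-0.75,0,0,0.2,0.6],[-0.8,0,-0.75,0,0,0.4,0.6],[-1,0,-0.75,0,0,0.6,0.6],[-1,0,-0.75,0,0,0.8,0.6],[-1,0,-0.75,0,0,1,0.6],[-1,0,-0.75,0,0,1,0.6],[-1,0,-0.75,0,0,1,0.6]]'
python3 -m crank '[[0,0,0,0,0,1,0.6],[0,0,0,0,0,1,0.6],[0,0,0,0,0,1,0.6],[0,0,0,0,0,1,0.6],[0,0,0,0,0,1,0.6],[0,0,0,0,0,1,0.6],[0,0,0,0,0,1,0.6]]' 40
python3 - <<'E'
from h import *
s,p,r=tool(); print(p,r.as_matrix().round(3)); print(r.inv().apply(np.array([600,-198,354])-p)/100)
P,d,i=snap('wrist'); C=cloud(i,d); m=(C[...,0]>570)&(C[...,0]<640)&(abs(C[...,1]+197)<45)&(C[...,2]>185)&(C[...,2]<210)
print(m.sum(),C[m].mean(0),pca(C[m]) if m.any() else 0)
E
```

```text
time_s: 24.25
eef_pos: [584.4, -198.6, 424.6]
ee_rot: [-0.001, 0.387, 0.922, 0.0]
force: [0.8, -0.1, -0.8]
grip_width: 0.396
grip_force: 0.0
time_s: 24.95
eef_pos: [584.2, -198.6, 425.2]
ee_rot: [-0.001, 0.71, 0.704, -0.0]
force: [0.4, -1.4, 0.0]
grip_width: 0.402
grip_force: 0.0
[ 584.22923974 -198.61847207  425.23971051] [[ 0.008  1.    -0.001]
 [ 1.    -0.008  0.001]
 [ 0.001 -0.001 -1.   ]]
[0.00696763 0.1584816  0.71221809]
1394 [ 599.47567477 -196.28442226  199.50646913] (array([ 598.4, -199. ]), array([13.9, 81.4]), np.float32(90.0))
```

```bash
python3 -m crank '[[0.01,0.155,0.3,0,0,0,0.6],[0.01,0.155,0.55,0,0,0,0.6],[0.01,0.155,0.71,0,0,0,0.6],[0.01,0.155,0.71,0,0,0,0.6],[0.01,0.155,0.71,0,0,0,0.6]]'
python3 -m crank '[[0,0,0,0,0,0,1],[0,0,0,0,0,0,1],[0,0,0,0,0,0,1],[0,0,0,0,0,0,1],[0,0,0,0,0,0,1]]' 40
```

```text
time_s: 25.5
eef_pos: [599.8, -197.8, 355.6]
ee_rot: [0.0, 0.71, 0.704, 0.0]
force: [1.0, 0.5, 0.3]
grip_width: 0.402
grip_force: 0.0
time_s: 26.0
eef_pos: [599.9, -197.7, 356.2]
ee_rot: [0.001, 0.71, 0.704, 0.001]
force: [3.1, 0.2, 5.0]
grip_width: 0.101
grip_force: 39.3
```

```bash
python3 -m crank '[[0,-0.126,-0.05,0,0,0,1],[0,-0.257,-0.087,0,0,0,1],[0,-0.391,-0.112,0,0,0,1],[0,-0.526,-0.122,0,0,0,1],[0,-0.662,-0.12,0,0,0,1],[0,-0.797,-0.103,0,0,0,1],[0,-0.93,-0.073,0,0,0,1]]'
python3 -m crank '[[0,-0.129,0.042,0,0,0,1],[0,-0.253,0.098,0,0,0,1],[0,-0.371,0.166,0,0,0,1],[0,-0.481,0.245,0,0,0,1],[0,-0.584,0.334,0,0,0,1],[0,-0.676,0.434,0,0,0,1],[0,-0.758,0.542,0,0,0,1],[0,-0.83,0.658,0,0,0,1],[0,-0.889,0.78,0,0,0,1],[0,-0.935,0.908,0,0,0,1],[0,-0.935,0.908,0,0,0,1]]'
```

```text
time_s: 26.7
eef_pos: [506.3, -197.0, 362.9]
ee_rot: [0.001, 0.71, 0.704, 0.0]
force: [2.4, -1.8, -0.3]
grip_width: 0.096
grip_force: 40.3
time_s: 27.8
eef_pos: [413.0, -196.3, 270.7]
ee_rot: [0.0, 0.71, 0.704, 0.0]
force: [2.7, -1.9, -1.0]
grip_width: 0.099
grip_force: 39.5
```

```bash
python3 -m crank '[[0,-0.034,0.132,0,0,0,1],[0,-0.05,0.24,0,0,0,1],[0,-0.055,0.33,0,0,0,1],[0,-0.055,0.375,0,0,0,1],[0,-0.055,0.385,0,0,0,1],[0,-0.055,0.385,0,0,0,1]]'
python3 -m crank '[[0,0,0,0,0,0,0.85],[0,0,0,0,0,0,0.76],[0,0,0,0,0,0,0.76],[0,0,0,0,0,0,0.76]]'
python3 -m crank '[[0,0,-0.1,0,0,0,0.76],[0,0,-0.3,0,0,0,0.76],[0,0,-0.6,0,0,0,0.76],[0,0,-1,0,0,0,0.76],[0,0,-1,0,0,0,0.76],[0,0,-1,0,0,0,0.76]]'
python3 -m crank '[[0,0,-0.5,0,0,0,0.76],[0,0,-1,0,0,0,0.5],[0,0,-1,0,0,0,0.5],[0,0,-1,0,0,0,0.5]]'
python3 - <<'E'
from h import *
P,d,i=snap('wrist'); C=cloud(i,d); m=(abs(C[...,0]-480)<80)&(abs(C[...,1]+198)<55)
for n,k in {'bar':(C[...,0]<416)&(C[...,2]>60),'handle':(C[...,2]>105)}.items():
    H=C[m&k]; print(n,len(H),pca(H),np.median(H[:,2]),H[:,2].max())
A=C[m&(C[...,2]>66)&(C[...,2]<71.5)&(abs(C[...,1]+198)<32)]; print('plate',np.median(A[:,2]),pca(A))
P,d,i=snap('side'); cv2.imwrite('pics/s3.png',cv2.resize(P[140:280,180:380],(800,560),interpolation=2)[:,:,::-1])
C=cloud(i,d); m=(abs(C[...,0]-428)<55)&(abs(C[...,1]+60)<50); print('old',C[m&(C[...,2]>60)].mean(0),C[m][:,2].max())
E
```

```text
time_s: 28.4
eef_pos: [407.9, -196.2, 234.0]
ee_rot: [0.0, 0.71, 0.704, -0.0]
force: [-3.1, -0.7, 13.3]
grip_width: 0.096
grip_force: 40.4
time_s: 28.8
eef_pos: [407.6, -195.9, 232.9]
ee_rot: [-0.0, 0.71, 0.704, -0.0]
force: [0.0, 0.5, -0.2]
grip_width: 0.243
grip_force: 0.0
time_s: 29.4
eef_pos: [407.6, -195.8, 333.8]
ee_rot: [0.001, 0.71, 0.704, 0.0]
force: [-0.5, 0.2, -0.3]
grip_width: 0.238
grip_force: 0.0
time_s: 29.8
eef_pos: [407.7, -195.9, 432.7]
ee_rot: [-0.0, 0.71, 0.704, -0.0]
force: [-0.3, 0.7, -1.3]
grip_width: 0.498
grip_force: 0.0
bar 5266 (array([ 408., -198.]), array([16. , 82.3]), np.float32(90.1)) 347.6006906965704 363.2446012852673
handle 26356 (array([ 456.6, -197.2]), array([ 31. , 118.7]), np.float32(170.0)) 341.87343895271914 363.2473314635788
plate 69.16620404988561 (array([ 489.7, -197.4]), array([104.2,  63.3]), np.float32(0.4))
old [418.90695218 -65.78399444 127.74751449] 575.0118048450761
```

View pics/s3.png

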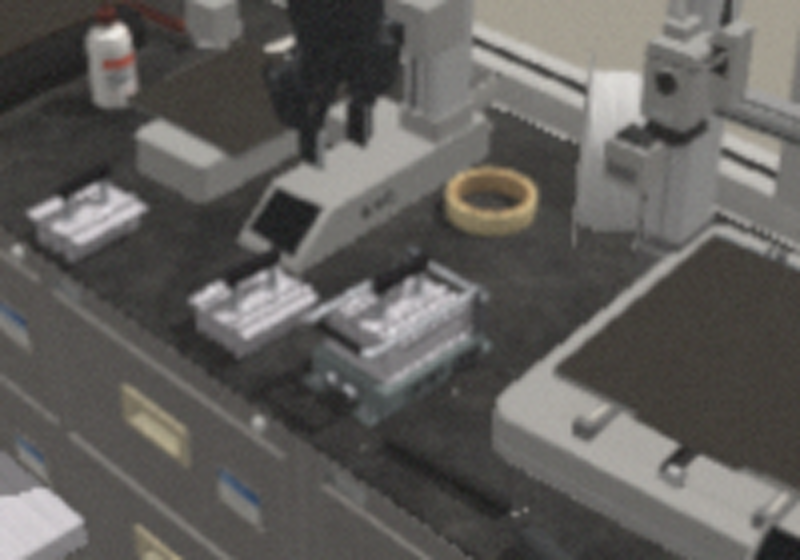

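The side view shows the frame lying flat over the spare (unit at 400,320), the old cap standing at (250,300) and the arm clear. I'll check the bar height in numbers, then hand in.

```bash
python3 - <<'E'
from h import *
from rig import ticket
P,d,i=snap('wrist'); C=cloud(i,d); m=(C[...,0]<414)&(C[...,0]>402)&(abs(C[...,1]+198)<28)&(C[...,2]>60)&(C[...,2]<130)
z=np.percentile(C[m][:,2],75) if m.sum()>50 else 0; print(m.sum(),z)
if 75<z<82: print(ticket.finish_job())
E
```

```text
358 77.92482542791865
the job is handed in; nothing more can be done
None
```

The job is handed in: the five-finned spare cap is home in the unit with the frame closed over it, the old cap stands clear on the worktop, and the arm finished at about 30 s without touching the three-finned cap or the other things; the judge's verdict was not shown.

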